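# Hold the brush clamp open at its mark

### The arm

A 6-joint arm with a two-finger parallel gripper is mounted at the origin on the work surface. World frame = base frame: x ahead of the robot, y to its left, z up, the work surface at z = 0. Lengths are in m, angles in degrees, forces in N, time in s.
With the tool pointing down it reaches from about 0.3 to 0.775 m from the base axis. Payload 14.6 kg.
Tool frame: the origin (TCP) lies at the very end of the fingers, on their centre line; the grasp point (between the pads) lies 19 mm behind it; z points along the fingers, y is the line along which they close (so a half turn about z gives the same grasp; the last joint's range is limited). The gripper opens to 94 mm and grips with 3 to 60 N. Pads are 16 mm wide; open, the fingers measure 119 mm over their backs; the gripper's body (75 mm by 177 mm) begins 78 mm behind the grasp point.
Start: joints at [-78.129, 17.183, 87.147, -0, 75.671, -3.816], TCP at [0.149, -0.53, 0.205] pointing down, gripper open.
Joint ranges: [-173.82, 173.82], [-45.26, 126.66], [13.44, 144.39], [-59.66, 239.66], [0, 175.72], [-146.38, 146.38]. Speed limits (degrees/s): [127.2, 127.2, 147.25, 180, 180, 180].

### API

Orientations are given as [roll, pitch, yaw] about the fixed x, y, z axes, in that order (R = Rz(yaw) Ry(pitch) Rx(roll)).
In Python, from station import robot gives the robot as it stands.
- The arm moves only by the shell command python3 -m pendant 'ROWS'. ROWS is JSON, one flat list of numbers, 7 for each row, row after row: the shift along the tool's x, y, z normalised to -1 to 1, where 1 is 25 cm, then the turn, a rotation vector about the tool's x, y, z normalised to -1 to 1, where 1 is 1.5 rad, then the finger opening in mm, from 0 to 94. In form: [x, y, z, wx, wy, wz, jaw, x, y, z, wx, wy, wz, jaw, ...]. A call has 1 to 20 rows; each row is the pose to reach, as a shift and turn from the pose commanded when the call began, along the tool's axes at that moment; what a row does not reach only later rows make up. A row lasts 1/12 s, in which the tool goes at most 41.7 mm and 7.16 degrees, less where a joint would pass 70% of its speed; a pose out of reach is approached as far as the arm can. A call with a number of a shift or a turn outside -1 to 1 is refused whole. A call with a gripper value outside its range is refused whole. The fingers move at their own pace and stop on an object; the grip force is fixed at half the most. Time passes only in rows, so rows that repeat a pose let the fingers close. It gives the time, the measured TCP pose, the force, the opening and the grip force at its end, in the units of the state.
- robot.get_obs(): the state, without advancing time (a new reading comes with each control period).
- robot.read_camera(name): name is "scene" or "top" or "wrist"; returns a dict with "frame" (400x640x3 uint8, red, green, blue), "vfov" (degrees; the focal length in pixels is half the picture's height over the tangent of half this angle, whatever the lens; pixels are square), "cx", "cy" (the principal point, pixels), "rvec" (rotation vector, rad) and "tvec" (3), from world to camera coordinates, as OpenCV has them. Camera axes: x right, y down, z forward; pixel columns grow to the right and rows downward; lengths in m; the calibration is good to about 2 mm. A picture is of the moment at which its call begins. There is no depth.
- robot.close_job(): hands the job in; it is judged then, once.
Trained networks look in a picture, given as the dict that the camera call returned (one of the last four; its "shot" number tells which), for a name from the list of things; names that differ only in an ending like _2 or _b are one class to them, and where a whole thing is asked for, a point or a joint stands for the part that bears it (a point fixed in the world has none). Each returns a list of dicts, best first, with "p" (0 to 1); they miss things now and then, are a little off and sometimes report something else, mostly with a low value. They report only what shows in the picture. A call takes as long as a camera call.
- robot.look_for(picture, name): "centre" ([x, y, z] in m, in world coordinates, good to about 4 mm: the middle of the surface that is visible of it).
The state is a dict: "t": time; "joint_positions": joint angles; "qd": joint speeds; "joint_torque": joint torques, N m; "tcp_pos": TCP position; "eef_rot": TCP orientation; "contact_force": force on the tool from outside, world axes, zero at the start; "torque": the same for the moment, N m; "grip_width": opening from 0.0 (shut) to 1.0 (fully open); "grip_force": force on a finger pad.
Only numpy, scipy, OpenCV 4.12 (cv2) and the standard library are available. Lean on these libraries where they do the work, as an engineer would, in place of code of your own. Each camera call takes 0.05 s, during which the arm holds its last target. There are 200 camera calls.

### The job

Get the brush maker's clamp ready for a brush back: swing its latch lever, which stands out sideways, a quarter turn towards the clamp's front, all the way to the open stop where it lies along the slide, and leave it open. Then pull the spring-loaded carriage back by its bridge handle until its pointer is in line with the upright mark plate, and keep holding the handle there: the program finishes while the gripper still holds it against the spring. Leave the other things on the table where they are.

Things in the scene. Friction and masses are not known exactly. Their poses are not given: they have to be found in the camera images.
- clamp: clamp screwed to the table: wooden base 320 x 200 x 22 mm, two steel rails, fixed jaw (70 mm high) at its rear, sliding carriage with moving jaw, latch on its right (-y), mark plate on its left (+y). Origin on the table, on the slide's centre line, 190 mm behind the base's front edge; +x along the slide to the rear (roughly away from the robot), z up. The carriage is pulled along -x
- carriage (a joint): travel of the sliding carriage in m: 0 = home (jaws nearly shut), grows as it is pulled along the clamp's -x, stop at 0.085. A spring pulls it home: about 5 N at 0, 8.4 N at 0.03, 12.6 N at 0.065; let go, it slides back. While the latch is shut its tongue blocks the carriage after about 10 mm
- pull_bar (a point): middle of the carriage's handle: a bridge of 14 mm round steel bar along the clamp's y, posts 72 mm apart; axis 74 mm above the table, 33 mm free below it. Home: clamp x = -45, y = 0 mm. The moving jaw (70 mm high) is 88 mm behind it. Take it from above, one finger before and one behind. Moves with the carriage
- pointer (a point): tip of the carriage's steel pointer, a small flat wedge pointing to the clamp's left over the left rail, 37 mm above the table; at home at x = -20, y = 62 mm in the clamp's frame (25 mm behind the bar's axis). Moves with the carriage; axes as the clamp's
- mark_line (a point): the mark: inner edge of an upright aluminium plate 4 mm thick along the slide, 22 mm wide, from 22 to 52 mm above the table, fixed on the base beside the left rail, 2 mm sideways of the pointer's track. Its place along the slide differs each time, 28 to 65 mm nearer the front than the pointer's home. Axes as the clamp's: in line means the same x in the clamp's frame
- latch (a joint): angle of the latch lever in rad: 0 = shut (lever stands out along the clamp's -y), grows clockwise seen from above, towards the clamp's front, to the open stop at 1.57 (lever along the clamp's -x). Starts at 0 to 0.08. Stays where it is left; about 1 N at the knob moves it
- latch_knob (a point): the latch's upright round black knob, 20 mm in diameter, on the lever's end, 70 mm from the pivot; the knob reaches from 53 to 98 mm above the table, this point is on its axis at 78 mm height. The lever under it is 14 mm wide, its top at 53 mm
- latch_pivot (a point): the latch's upright hinge axis, at x = 0, y = -80 mm in the clamp's frame, at 49 mm height
- back_a: a loose oval wooden brush back, 100 x 46 x 22 mm, lying left of the clamp; bystander; origin under its centre
- back_b: a loose oval wooden brush back, 90 x 40 x 20 mm, lying right of the clamp, towards its rear; bystander; origin under its centre
- glue_jar: a closed jar, 54 mm across, 60 mm high, left of the clamp, towards its rear; bystander; origin under its centre
- awl: an awl with a screwdriver-like handle, lying to the right of the clamp; bystander
- mallet: a small hammer, lying to the right of the clamp; bystander
- brush: a finished brush, lying to the left of the clamp; bystander
- cup: an open clay cup, 70 mm across, 80 mm high, left of the clamp; bystander; origin under its centre

How it is judged:
By the outcome, as a careful person would: the job done as asked, in the order asked, and still so for the second after the job is handed in, while the arm keeps its last pose, push and grip.
It also fails if it takes over 48 s, if anything falls off the work surface, if the arm or the gripper's body presses on something with over 40 N, if the wrist force passes 120 N, or if a joint passes its speed limit or range.

## Working session

There is one attempt and no reset: what is moved stays moved. The work goes in short steps, Python scripts to look and compute and a shell command to move; the robot and the scene stay as the last step left them, time stands still between calls to the robot, and variables do not carry over. Pictures are saved under pics/ and viewed, at most 12 in all, crops included, and the job is handed in when it is done.

```bash
mkdir -p pics; cat > h.py <<'E'
import numpy as np, cv2
from station import robot
from scipy.spatial.transform import Rotation as R
def K(p):
    f=p["frame"].shape[0]/2/np.tan(np.radians(p["vfov"]/2)); return np.array([[f,0,p["cx"]],[0,f,p["cy"]],[0,0,1]])
def proj(p,X):
    return cv2.projectPoints(np.array(X,float).reshape(-1,3),np.array(p["rvec"],float),np.array(p["tvec"],float),K(p),None)[0].reshape(-1,2)
def ray(p,u,v):
    r=cv2.Rodrigues(np.array(p["rvec"],float))[0]; c=-r.T@np.array(p["tvec"],float)
    d=r.T@np.linalg.inv(K(p))@np.array([u,v,1.]); return c,d/np.linalg.norm(d)
def atz(p,u,v,z):
    c,d=ray(p,u,v); return c+d*(z-c[2])/d[2]
def tri(obs):
    A=np.zeros((3,3));b=np.zeros(3)
    for p,u,v in obs:
        c,d=ray(p,u,v);M=np.eye(3)-np.outer(d,d);A+=M;b+=M@c
    return np.linalg.solve(A,b)
def save(p,n,crop=None,s=1):
    f=p["frame"][:,:,::-1]
    if crop: f=f[crop[1]:crop[3],crop[0]:crop[2]]
    cv2.imwrite("pics/"+n,cv2.resize(f,None,fx=s,fy=s,interpolation=cv2.INTER_CUBIC))
E
python3 - <<'E'
from h import *
np.set_printoptions(precision=4,suppress=True)
for n in ("top","scene"):
    p=robot.read_camera(n); save(p,n+"1.png")
    print(n,-cv2.Rodrigues(np.array(p["rvec"],float))[0].T@np.array(p["tvec"]))
    for k in ("clamp","pull_bar","pointer","mark_line","latch_knob","latch_pivot"):
        for r in robot.look_for(p,k)[:2]: print(k,r["p"],np.array(r["centre"]),proj(p,r["centre"]))
o=robot.get_obs();print(o["t"],o["eef_rot"],o["tcp_pos"])
E
```

```text
top [ 0.3764 -0.0004  1.1069]
clamp 0.69 [0.5466 0.0603 0.0191] [[286.6903 207.691 ]]
clamp 0.16 [ 0.5867 -0.0281  0.0521] [[317.3618 192.6529]]
pull_bar 0.89 [0.5705 0.0602 0.0302] [[286.7649 198.9928]]
pointer 0.84 [0.5725 0.0591 0.0349] [[287.0812 198.0329]]
mark_line 0.72 [0.5749 0.0589 0.0377] [[287.1253 197.0442]]
latch_knob 0.87 [ 0.5829 -0.0274  0.0554] [[317.1317 193.7281]]
latch_pivot 0.61 [ 0.5868 -0.0276  0.053 ] [[317.1969 192.5541]]
latch_pivot 0.36 [ 0.3204 -0.2804  0.0249] [[405.3336 289.0123]]
scene [0.8896 0.3688 0.8645]
clamp 0.63 [0.5827 0.0747 0.0211] [[341.945 240.674]]
pull_bar 0.86 [0.5756 0.0675 0.034 ] [[342.2503 234.8235]]
pointer 0.69 [0.576  0.0647 0.0365] [[341.4207 233.7224]]
mark_line 0.72 [0.5777 0.0689 0.0304] [[341.9686 236.3302]]
latch_knob 0.92 [ 0.5875 -0.028   0.0512] [[314.2419 209.8988]]
latch_pivot 0.62 [ 0.5844 -0.0282  0.0534] [[315.0757 208.7359]]
0.7 [179.9981  -0.0008  15.6887] [ 0.1487 -0.5295  0.2055]
```

View pics/top1.png

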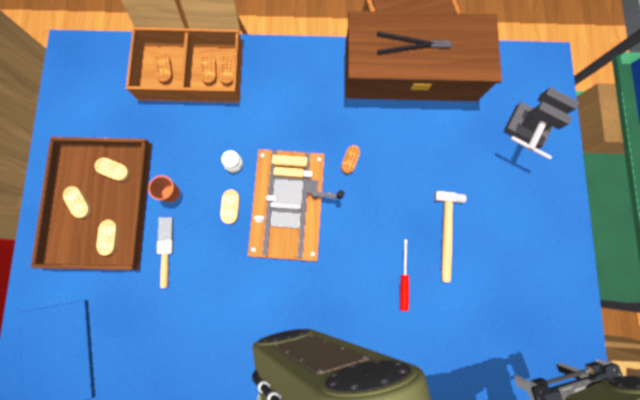

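View pics/scene1.png

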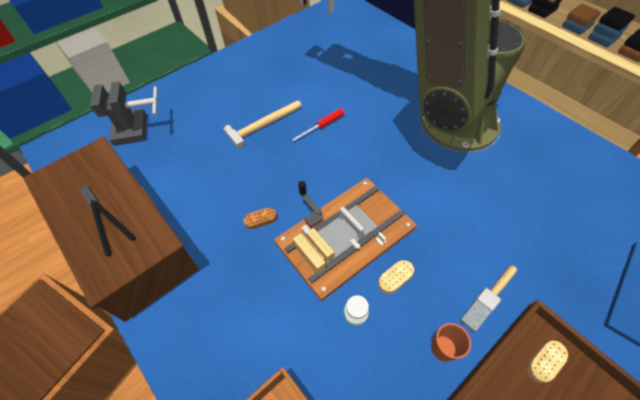

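The top view shows the clamp base at corners of about (258,150), (324,153), (318,261) and (248,257), with the knob at (340,195) and the pointer and plate on the left near (268,198) and (258,218). The scene view agrees.

```bash
python3 - <<'E'
from h import *
np.set_printoptions(precision=4,suppress=True)
p=robot.read_camera("top")
C=[atz(p,*c,0.022) for c in [(258,150),(324,153),(318,261),(248,257)]]
print(np.array(C)); m=np.mean(C,0); d=(C[0]+C[1]-C[2]-C[3]); yaw=np.arctan2(d[1],d[0])
ux=np.array([np.cos(yaw),np.sin(yaw),0]);print("yaw",np.degrees(yaw),"mid",m,"origin",m+0.03*ux)
print("knob",atz(p,340,195,.098))
w=robot.read_camera("wrist");r=cv2.Rodrigues(np.array(w["rvec"],float))[0]; c=-r.T@np.array(w["tvec"])
o=robot.get_obs();T=R.from_euler("xyz",o["eef_rot"],degrees=True).as_matrix()
print("cam in tool",T.T@(c-o["tcp_pos"]),"axes",(T.T@r.T),w["vfov"])
E
```

```text
[[ 0.7198  0.1513  0.022 ]
 [ 0.7146 -0.0472  0.022 ]
 [ 0.394  -0.0335  0.022 ]
 [ 0.4019  0.1662  0.022 ]]
yaw -2.5659614360004914 mid [0.5576 0.0592 0.022 ] origin [0.5876 0.0579 0.022 ]
knob [ 0.5722 -0.089   0.098 ]
cam in tool [ 0.0804 -0.0007 -0.1791] axes [[-0.0004 -0.9604 -0.2785]
 [ 1.     -0.0008  0.0011]
 [-0.0013 -0.2785  0.9604]] 69.78719235017606
```

```bash
python3 -m pendant '[1,-0.75,-0.38,0,0,0,40,1,-0.75,-0.38,0,0,0,40,1,-0.75,-0.38,0,0,0,40,1,-0.75,-0.38,0,0,0,40,1,-0.75,-0.38,0,0,0,40,1,-0.75,-0.38,0,0,0,40,1,-0.75,-0.38,0,0,0,40,1,-0.75,-0.38,0,0,0,40,1,-0.75,-0.38,0,0,0,40]' && python3 -m pendant '[1,-0.75,0,0,0,-0.834,40,1,-0.75,0,0,0,-0.834,40,1,-0.75,0,0,0,-0.834,40,1,-0.75,0,0,0,-0.834,40,1,-0.75,0,0,0,-0.834,40,1,-0.75,0,0,0,-0.834,40,1,-0.75,0,0,0,-0.834,40,1,-0.75,0,0,0,-0.834,40,1,-0.75,0,0,0,-0.834,40,1,-0.75,0,0,0,-0.834,40,1,-0.75,0,0,0,-0.834,40,1,-0.75,0,0,0,-0.834,40]'
python3 - <<'E'
from h import *
np.set_printoptions(precision=4,suppress=True)
p=robot.read_camera("wrist"); save(p,"w1.png")
for k in ("pull_bar","pointer","mark_line","latch_knob","latch_pivot"):
    for r in robot.look_for(p,k)[:1]: print(k,r["p"],np.array(r["centre"]),proj(p,r["centre"]))
o=robot.get_obs();print(o["t"],o["eef_rot"],o["tcp_pos"])
E
```

```text
t: 1.55
tcp_pos: [0.3415, -0.2781, 0.3027]
eef_rot: [179.8, -0.1, 15.9]
contact_force: [0.5, -0.4, 0.2]
grip_width: 0.434
grip_force: 0.0
t: 2.55
tcp_pos: [0.5287, -0.0336, 0.3003]
eef_rot: [-180.0, 0.0, 87.1]
contact_force: [-0.3, -0.5, 0.5]
grip_width: 0.423
grip_force: 0.0
pull_bar 0.82 [0.581  0.0596 0.0318] [[349.7189 105.3895]]
pointer 0.88 [0.5774 0.0624 0.0311] [[347.2064 103.5538]]
mark_line 0.73 [0.5115 0.1358 0.0276] [[299.7173  52.0523]]
latch_knob 0.62 [ 0.585  -0.0271  0.0532] [[355.0396 165.5583]]
latch_pivot 0.73 [ 0.5895 -0.0283  0.0521] [[357.9544 166.0763]]
2.85 [179.9898   0.002   87.2549] [ 0.5286 -0.0335  0.3005]
```

View pics/w1.png

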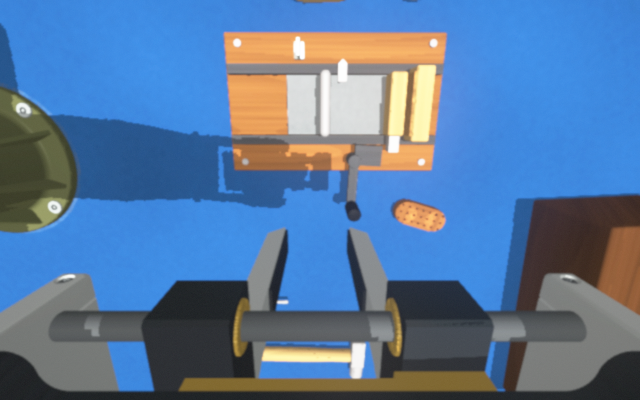

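The wrist view shows the base corners at (224,33), (447,33), (432,171) and (235,171). The knob is at (352,210), the bar at (325,103), the pointer tip near (342,62) and the plate at (299,45). I'll take a second, closer view.

```bash
python3 -m pendant '[0.3,0.1,0.3,0,0,0,40,0.3,0.1,0.3,0,0,0,40,0.3,0.1,0.3,0,0,0,40,0.3,0.1,0.3,0,0,0,40]'
python3 - <<'E'
from h import *
np.set_printoptions(precision=4,suppress=True)
p=robot.read_camera("wrist"); save(p,"w2.png")
np.savez("w2.npz",**{k:p[k] for k in ("rvec","tvec","frame","cx","cy","vfov")})
o=robot.get_obs();print(o["t"],o["eef_rot"],o["tcp_pos"])
for k in ("pull_bar","pointer","mark_line","latch_knob","latch_pivot"):
    for r in robot.look_for(p,k)[:1]: print(k,r["p"],np.array(r["centre"]),proj(p,r["centre"]))
E
```

```text
t: 3.18
tcp_pos: [0.5563, 0.043, 0.2213]
eef_rot: [-179.7, -0.0, 87.4]
contact_force: [-0.4, -0.2, 0.2]
grip_width: 0.427
grip_force: 0.0
3.2333 [-179.8038    0.0079   87.4297] [0.5566 0.0415 0.2237]
pull_bar 0.81 [0.5791 0.0625 0.0326] [[335.6053 164.6483]]
pointer 0.79 [0.577  0.0633 0.0328] [[333.9686 164.1295]]
mark_line 0.58 [0.5125 0.1361 0.035 ] [[279.2771 107.2691]]
latch_knob 0.63 [ 0.5836 -0.0286  0.0522] [[341.7424 235.7944]]
latch_pivot 0.62 [ 0.5885 -0.0333  0.0531] [[345.5987 239.2241]]
```

View pics/w2.png

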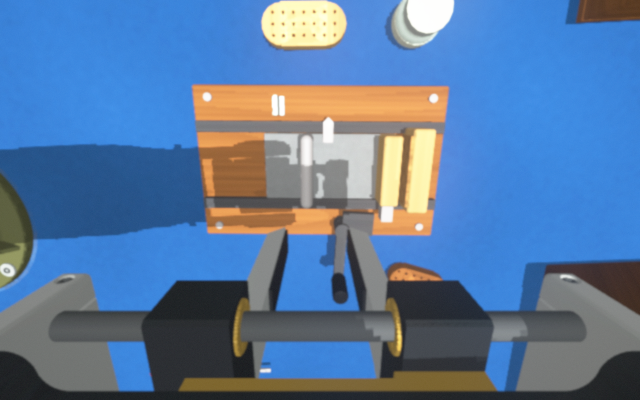

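```bash
python3 - <<'E'
from h import *
np.set_printoptions(precision=4,suppress=True)
p2=dict(np.load("w2.npz"))
C=np.array([atz(p2,*c,0.022) for c in [(193,87),(448,87),(432,236),(207,234)]])
print(C); m=C.mean(0); d=C[1]+C[2]-C[0]-C[3]; yaw=np.arctan2(d[1],d[0]); u=np.array([np.cos(yaw),np.sin(yaw)])
O=m[:2]+.03*u; print("yaw",np.degrees(yaw),"O",O, np.linalg.norm(C[1]-C[0]),np.linalg.norm(C[1]-C[2]))
Rm=np.array([u,[-u[1],u[0]]])
cl=lambda X:(np.append(Rm@(X[:2]-O),X[2]))*1000
print("bar",cl(atz(p2,306,172,.081)),"pointer",cl(atz(p2,328,118,.037)),"knobtop",cl(atz(p2,340,292,.098)))
for u_,v in((275,96),(282,96),(275,114),(282,114)): print("plate",u_,v,cl(atz(p2,u_,v,.052)))
for n,X in dict(bar=(-45,0,74),ptr=(-20,62,37),piv=(0,-80,53)).items(): 
    X=np.array(X)/1000; W=np.append(O+Rm.T@X[:2],X[2]); print(n,W,proj(p2,W))
f=p2["frame"][70:150,190:450,::-1]; cv2.imwrite("pics/c2.png",cv2.resize(f,None,fx=3,fy=3,interpolation=cv2.INTER_CUBIC))
E
```

```text
[[ 0.4061  0.1652  0.022 ]
 [ 0.7205  0.1508  0.022 ]
 [ 0.7141 -0.0477  0.022 ]
 [ 0.3935 -0.0309  0.022 ]]
yaw -2.8004595809790045 O [0.5885 0.0579] 0.3147270502793878 0.1986313873656278
bar [-45.7665   3.676   81.    ] pointer [-20.3962  62.1077  37.    ] knobtop [  -4.7948 -140.4107   98.    ]
plate 275 96 [-81.9872  86.2841  52.    ]
plate 282 96 [-73.9545  86.3126  52.    ]
plate 275 114 [-82.7225  66.4858  52.    ]
plate 282 114 [-74.5544  66.5173  52.    ]
bar [0.5435 0.0601 0.074 ] [[306.9414 173.9873]]
ptr [0.5715 0.1208 0.037 ] [[328.3236 118.093 ]]
piv [ 0.5846 -0.022   0.053 ] [[342.4327 231.3555]]
```

View pics/c2.png

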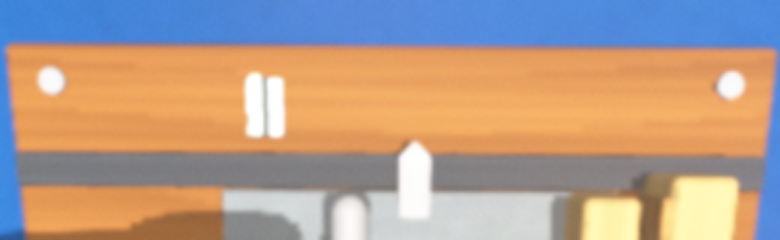

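The pose fit is consistent: bar, pointer, radius and base size all match. The plate shows as two bright strips at px 272–285, about clamp x -82 to -75, so I'll look closer at it later. The knob is next.

```bash
python3 -m pendant '[-0.528,0.104,0.25,0,0,0,50,-0.528,0.104,0.25,0,0,0,50,-0.528,0.104,0.25,0,0,0,50,-0.528,0.104,0.25,0,0,0,50,-0.528,0.104,0.25,0,0,0,50,-0.528,0.104,0.25,0,0,0,50]'
python3 - <<'E'
from h import *
np.set_printoptions(precision=4,suppress=True)
p=robot.read_camera("wrist"); s=robot.read_camera("scene")
o=robot.get_obs();print(o["t"],o["eef_rot"],o["tcp_pos"])
for z in(.053,.098): print(proj(p,[.5767,-.0915,z]),proj(s,[.5767,-.0915,z]))
a=p["frame"][:,:,::-1]
b=cv2.resize(s["frame"][160:290,260:430,::-1],None,fx=4,fy=4,interpolation=cv2.INTER_CUBIC)[:400]
save(p,"w3.png"); cv2.imwrite("pics/s3.png",cv2.resize(s["frame"][170:300,250:430,::-1],None,fx=4.2,fy=4.2,interpolation=cv2.INTER_CUBIC))
E
```

```text
t: 3.98
tcp_pos: [0.5768, -0.0939, 0.1633]
eef_rot: [180.0, -0.0, 87.2]
contact_force: [0.0, 0.6, 0.9]
grip_width: 0.534
grip_force: 0.0
4.0833 [179.9095   0.0076  87.3602] [ 0.5772 -0.0922  0.1641]
[[317.7105 194.2697]] [[301.9994 192.1009]]
[[317.855  207.5639]] [[300.9591 182.2714]]
```

View pics/w3.png

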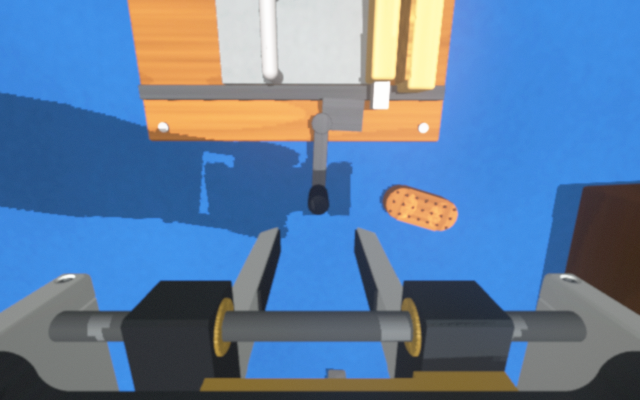

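The knob spans (318,187–213), matching the predicted (318,194) to (318,208). I'll descend around it, cage it and swing it along the arc.

```bash
python3 -m pendant '[0,0,0.15,0,0,0,50,0,0,0.3,0,0,0,50,0,0,0.408,0,0,0,50,0,0,0.408,0,0,0,50,0,0,0.408,0,0,0,24,0,0,0.408,0,0,0,24,0,0,0.408,0,0,0,24,0,0,0.408,0,0,0,24]' && python3 -m pendant '[0.004,-0.034,0,0,0,0.081,24,0.013,-0.067,0,0,0,0.163,24,0.025,-0.099,0,0,0,0.244,24,0.041,-0.129,0,0,0,0.326,24,0.061,-0.157,0,0,0,0.407,24,0.084,-0.182,0,0,0,0.489,24,0.11,-0.205,0,0,0,0.57,24,0.138,-0.224,0,0,0,0.652,24,0.169,-0.239,0,0,0,0.733,24,0.201,-0.251,0,0,0,0.815,24,0.234,-0.258,0,0,0,0.896,24,0.268,-0.262,0,0,0,0.977,24,0.279,-0.262,0,0,0,1,24,0.284,-0.262,0,0,0,1,24,0.284,-0.262,0,0,0,1,24]'
```

```text
t: 4.75
tcp_pos: [0.578, -0.0926, 0.063]
eef_rot: [179.8, 0.0, 87.4]
contact_force: [-0.1, -0.4, -0.4]
grip_width: 0.284
grip_force: 0.0
t: 6.0
tcp_pos: [0.5153, -0.0185, 0.0618]
eef_rot: [180.0, -0.1, 1.5]
contact_force: [0.0, 0.7, 0.6]
grip_width: 0.258
grip_force: 0.0
```

```bash
python3 -m pendant '[0,-0.006,0,0,0,0,24,0,-0.012,0,0,0,0,24,0,-0.012,0,0,0,0,24]'; python3 -m pendant '[0,-0.006,0,0,0,0,24,0,-0.01,0,0,0,0,24,0,-0.01,0,0,0,0,24]'
```

```text
t: 6.25
tcp_pos: [0.5149, -0.0156, 0.0611]
eef_rot: [180.0, -0.0, 1.5]
contact_force: [0.6, 0.3, 0.1]
grip_width: 0.257
grip_force: 0.0
t: 6.5
tcp_pos: [0.5148, -0.0141, 0.061]
eef_rot: [179.9, -0.0, 1.4]
contact_force: [0.0, -8.8, 1.7]
grip_width: 0.258
grip_force: 4.5
```

```bash
python3 -m pendant '[0,0.01,0,0,0,0,40,0,0.01,0,0,0,0,40,0,0.01,0,0,0,0,40,0,0.01,-0.12,0,0,0,40,0,0.01,-0.24,0,0,0,40,0,0.01,-0.24,0,0,0,50]' && python3 -m pendant '[0.02,-0.08,-0.03,0,0,-0.998,60,0.122,-0.304,-0.03,0,0,-0.998,60,0.122,-0.304,-0.03,0,0,-0.998,60,0.122,-0.304,-0.03,0,0,-0.998,60,0.122,-0.304,-0.03,0,0,-0.998,60,0.122,-0.304,-0.03,0,0,-0.998,60,0.122,-0.304,-0.03,0,0,-0.998,60,0.122,-0.304,-0.03,0,0,-0.998,60,0.122,-0.304,-0.03,0,0,-0.998,60,0.122,-0.304,-0.03,0,0,-0.998,60,0.122,-0.304,-0.03,0,0,-0.998,60,0.122,-0.304,-0.03,0,0,-0.998,60,0.122,-0.304,-0.03,0,0,-0.998,60,0.122,-0.304,-0.03,0,0,-0.998,60]'
python3 - <<'E'
from h import *
p=robot.read_camera("wrist"); save(p,"w4.png")
np.savez("w4.npz",**{k:p[k] for k in ("rvec","tvec","frame","cx","cy","vfov")})
o=robot.get_obs();print(o["t"],o["eef_rot"],o["tcp_pos"])
E
```

```text
t: 7.0
tcp_pos: [0.517, -0.0156, 0.126]
eef_rot: [180.0, -0.4, 1.4]
contact_force: [-0.1, -0.1, 1.8]
grip_width: 0.466
grip_force: 0.0
t: 8.17
tcp_pos: [0.5433, 0.0613, 0.1282]
eef_rot: [-180.0, -0.0, 87.0]
contact_force: [0.2, 0.6, 0.4]
grip_width: 0.637
grip_force: 0.0
8.2167 [-1.79989505e+02 -5.09447039e-03  8.69405808e+01] [0.54332942 0.06121301 0.12825373]
```

View pics/w4.png

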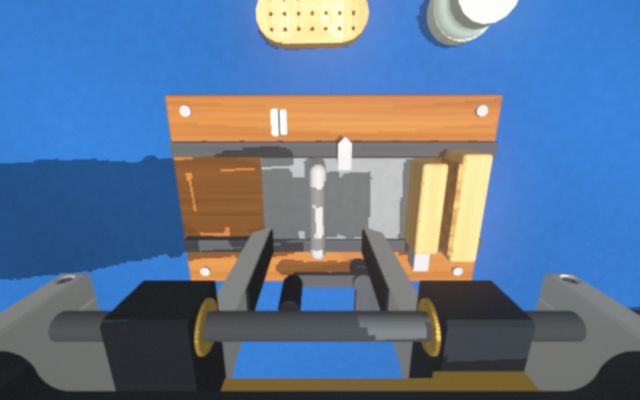

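The lever now lies along the slide, with the knob at (291,295) and the pivot at (358,268). The plate shows as two strips at px 270–287, row 122, and the pointer tip is at (345,138).

```bash
python3 - <<'E'
from h import *
np.set_printoptions(precision=4,suppress=True,linewidth=200)
p=dict(np.load("w4.npz")); yaw=np.radians(-2.8); u=np.array([np.cos(yaw),np.sin(yaw)]);v=np.array([-u[1],u[0]])
cr=[(165,95),(501,95),(479,280),(190,282)]
C=np.array([atz(p,*c,.022) for c in cr]); d=C[1]+C[2]-C[0]-C[3]; print(np.degrees(np.arctan2(d[1],d[0])),C.mean(0)[:2]+.03*u)
O=np.array([.5885,.0579])
W=lambda x,y,z:np.append(O+x/1000*u+y/1000*v,z/1000)
print("ptr",proj(p,W(-20,62,37)),"bar",proj(p,W(-45,0,81)))
for x in(-74,-78,-80,-82,-84):
    print(x,*[proj(p,W(x,y,z)).round(1) for y in(64,86) for z in(22,52)])
for r in(106,110,114,118,122,126,130,134,137): print(r,p["frame"][r,264:294].sum(1)//3)
f=p["frame"][90:180,240:370,::-1]; cv2.imwrite("pics/c4.png",cv2.resize(f,None,fx=6,fy=6,interpolation=cv2.INTER_NEAREST))
E
```

```text
-2.8197831012366743 [0.5896 0.0598]
ptr [[345.1904 138.6217]] bar [[318.6217 218.18  ]]
-74 [[288.3 135.6]] [[285.  137.9]] [[287.6 112. ]] [[284.1 111.6]]
-78 [[284.2 135.6]] [[280.5 137.9]] [[283.4 112. ]] [[279.4 111.6]]
-80 [[282.2 135.6]] [[278.2 137.9]] [[281.3 112. ]] [[277.1 111.6]]
-82 [[280.1 135.6]] [[275.9 137.9]] [[279.2 112. ]] [[274.7 111.6]]
-84 [[278.1 135.6]] [[273.6 138. ]] [[277.1 112. ]] [[272.4 111.6]]
106 [152 153 155 157 158 158 159 159 159 160 159 159 161 159 159 159 158 159 159 160 159 158 159 160 160 159 161 160 160 159]
110 [155 156 155 155 158 171 216 247 253 254 254 254 251 219 164 174 233 251 252 252 251 239 195 162 156 157 156 157 155 155]
114 [163 163 163 163 164 174 216 250 254 255 255 254 252 224 166 181 244 254 255 255 254 252 226 180 166 166 164 166 164 164]
118 [157 159 159 157 158 167 209 249 254 255 255 255 253 235 172 169 232 253 255 255 254 252 224 174 159 160 159 159 158 159]
122 [161 159 161 161 161 168 206 248 254 255 255 255 254 244 179 166 228 252 254 255 254 253 233 182 163 163 162 162 163 163]
126 [159 160 160 160 160 160 171 204 241 253 255 255 254 247 186 162 217 251 254 255 255 253 237 185 163 161 163 162 161 163]
130 [149 149 149 148 149 150 164 210 244 253 255 255 254 249 201 164 211 250 254 255 255 254 245 190 158 156 157 157 157 157]
134 [145 144 147 144 146 146 156 185 217 247 253 254 254 248 206 158 168 201 220 223 222 217 194 159 146 145 145 145 145 146]
137 [151 150 150 150 149 149 150 150 149 155 158 159 160 156 151 149 150 150 149 149 149 149 149 149 148 148 150 148 148 148]
```

View pics/c4.png

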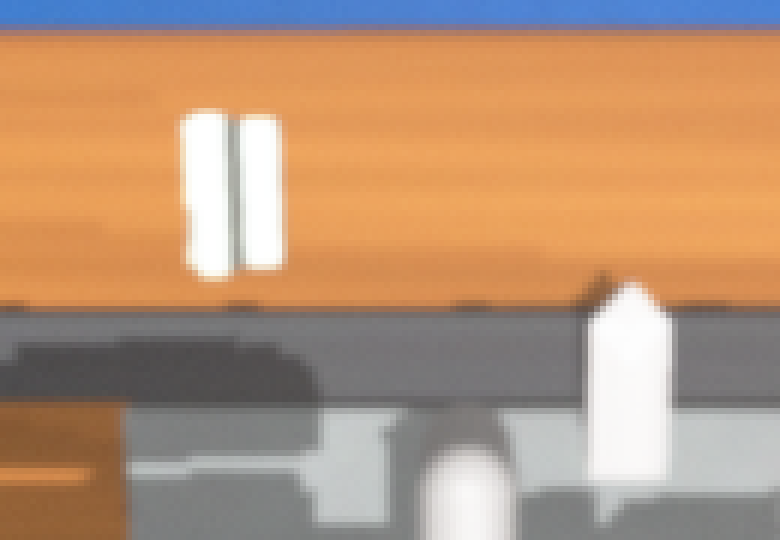

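```bash
python3 -m pendant '[0,-0.14,0,0,0,0,60,0,-0.28,0,0,0,0,60,0,-0.28,0,0,0,0,60,0,-0.28,0,0,0,0,60]'
python3 - <<'E'
from h import *
np.set_printoptions(precision=4,suppress=True,linewidth=200)
p=robot.read_camera("wrist")
np.savez("w5.npz",**{k:p[k] for k in ("rvec","tvec","frame","cx","cy","vfov")})
o=robot.get_obs();print(o["t"],o["eef_rot"],o["tcp_pos"])
yaw=np.radians(-2.8); u=np.array([np.cos(yaw),np.sin(yaw)]);v=np.array([-u[1],u[0]]);O=np.array([.5885,.0579])
W=lambda x,y,z:np.append(O+x/1000*u+y/1000*v,z/1000)
print("ptr",proj(p,W(-20,62,37)))
for x in(-74,-78,-80,-82,-84): print(x,*[proj(p,W(x,y,z)).round(1) for y in(64,86) for z in(22,52)])
for r in range(104,142,4): print(r,p["frame"][r,340:376].sum(1)//3)
f=p["frame"][90:180,300:430,::-1]; cv2.imwrite("pics/c5.png",cv2.resize(f,None,fx=6,fy=6,interpolation=cv2.INTER_NEAREST))
E
```

```text
t: 8.55
tcp_pos: [0.4727, 0.0647, 0.1288]
eef_rot: [180.0, -0.0, 87.0]
contact_force: [0.1, -0.1, -0.7]
grip_width: 0.641
grip_force: 0.0
8.6 [179.9203  -0.0119  87.0539] [0.4739 0.0646 0.129 ]
ptr [[421.3092 138.3226]]
-74 [[360.8 135.2]] [[365.8 137.5]] [[361.7 111.7]] [[367.  111.3]]
-78 [[356.7 135.3]] [[361.3 137.6]] [[357.5 111.7]] [[362.3 111.3]]
-80 [[354.6 135.3]] [[359.  137.6]] [[355.4 111.7]] [[359.9 111.3]]
-82 [[352.6 135.3]] [[356.7 137.6]] [[353.3 111.7]] [[357.6 111.3]]
-84 [[350.5 135.3]] [[354.4 137.6]] [[351.2 111.7]] [[355.3 111.3]]
104 [155 156 158 158 158 159 160 159 159 159 159 158 161 159 159 159 159 160 160 159 158 158 158 159 159 161 159 158 159 159 158 159 159 159 160 158]
108 [159 159 159 160 156 156 164 171 174 176 176 173 166 161 169 193 213 219 218 215 200 178 165 159 159 159 159 161 160 158 160 159 160 159 159 159]
112 [161 162 162 158 145 158 228 251 250 235 224 210 175 148 186 245 254 255 255 255 254 250 213 171 162 163 162 162 162 162 162 162 161 162 162 162]
116 [165 165 165 163 151 168 234 252 250 230 215 197 165 147 193 248 254 255 255 255 254 2
[... 259 characters left out ...]
188 155 156 220 252 254 255 255 255 253 241 192 168 167 165 167 167 166 166 166 165 166 167 167 166]
128 [157 156 157 157 154 166 191 210 213 214 208 185 152 160 225 252 254 255 255 255 253 233 182 163 163 163 163 163 163 163 163 164 163 163 164 164]
132 [151 150 150 148 150 166 190 202 207 207 200 177 148 168 236 253 255 255 255 254 250 216 166 151 151 151 151 152 150 151 148 150 150 151 150 150]
136 [152 151 151 151 151 150 152 151 152 151 150 151 150 155 168 181 187 186 178 165 154 150 149 149 150 150 149 149 149 149 150 149 148 149 148 150]
140 [125 126 126 124 120 117 117 117 117 117 116 115 118 117 118 119 124 124 126 126 124 126 125 125 124 125 124 126 126 125 123 124 124 124 124 123]
```

View pics/c5.png

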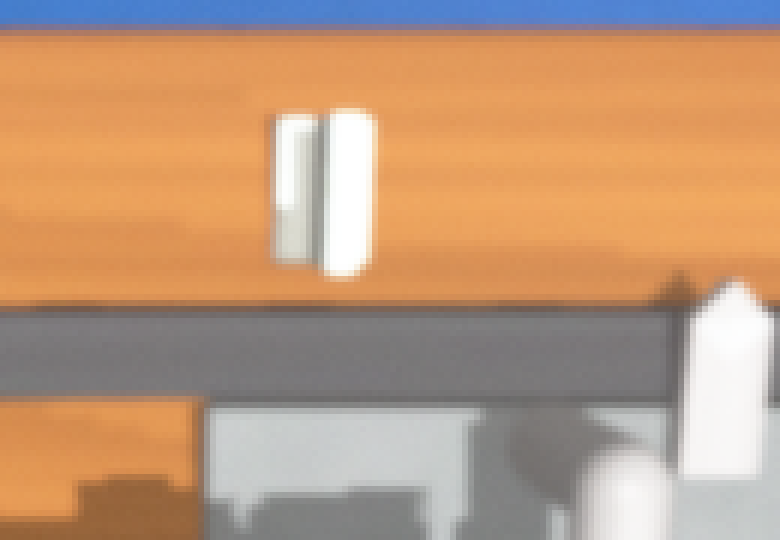

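The strips resolve as an upright top (wide) with a low foot on both sides. Corrected for pointer residuals, both views put the plate at clamp x of about -82.7, which means a travel of about 62.7 mm. Next I'll grasp the bar.

```bash
python3 -m pendant '[-0.004,0.14,0,0,0,0,60,-0.004,0.279,0,0,0,0,60,-0.004,0.279,0.1,0,0,0,60,-0.004,0.279,0.2,0,0,0,60,-0.004,0.279,0.3,0,0,0,60,-0.004,0.279,0.3,0,0,0,60]' && python3 -m pendant '[0,0,0,0,0,0,10,0,0,0,0,0,0,5,0,0,0,0,0,0,5,0,0,0,0,0,0,5,0,0,0,0,0,0,5,0,0,0,0,0,0,5,0,0,0,0,0,0,5,0,0,0,0,0,0,5]'
```

```text
t: 9.1
tcp_pos: [0.5417, 0.0599, 0.0489]
eef_rot: [-179.6, 0.0, 87.1]
contact_force: [-0.5, -0.5, -0.6]
grip_width: 0.641
grip_force: 0.0
t: 9.77
tcp_pos: [0.5435, 0.0601, 0.0538]
eef_rot: [179.9, -0.0, 87.2]
contact_force: [3.6, -1.5, -1.0]
grip_width: 0.143
grip_force: 30.0
```

```bash
python3 -m pendant '[0,-0.03,0,0,0,0,5,0,-0.06,0,0,0,0,5,0,-0.09,0,0,0,0,5,0,-0.12,0,0,0,0,5,0,-0.15,0,0,0,0,5,0,-0.18,0,0,0,0,5,0,-0.21,0,0,0,0,5,0,-0.23,0,0,0,0,5,0,-0.244,0,0,0,0,5,0,-0.244,0,0,0,0,5,0,-0.244,0,0,0,0,5,0,-0.244,0,0,0,0,5]'
python3 - <<'E'
from h import *
np.set_printoptions(precision=4,suppress=True,linewidth=220)
p=robot.read_camera("wrist")
np.savez("w6.npz",**{k:p[k] for k in ("rvec","tvec","frame","cx","cy","vfov")})
o=robot.get_obs();print(o["t"],o["eef_rot"],o["tcp_pos"],o["contact_force"],o["grip_width"])
yaw=np.radians(-2.8); u=np.array([np.cos(yaw),np.sin(yaw)]);v=np.array([-u[1],u[0]]);O=np.array([.5885,.0579])
W=lambda x,y,z:np.append(O+x/1000*u+y/1000*v,z/1000)
print("bar travel", (o["tcp_pos"][:2]-O)@u*1000+45)
q=proj(p,W(-82,62,37))[0];print(q)
for x in(-80,-82,-84): print(x,proj(p,W(x,62,37)),*[proj(p,W(x,y,z)).round(1) for y in(64,86) for z in(22,37,52)])
x0,y0=int(q[0])-65,int(q[1])-50
f=p["frame"][y0:y0+90,x0:x0+130,::-1]; cv2.imwrite("pics/c6.png",cv2.resize(f,None,fx=6,fy=6,interpolation=cv2.INTER_NEAREST)); print(x0,y0)
E
```

```text
t: 10.77
tcp_pos: [0.4837, 0.0632, 0.0538]
eef_rot: [179.8, -0.0, 87.2]
contact_force: [12.0, 0.9, -7.0]
grip_width: 0.138
grip_force: 30.0
10.8167 [179.7663  -0.0277  87.1857] [0.4837 0.0632 0.0538] [11.6227  1.7411 -6.8545] 0.1396190235416079
bar travel -59.91278105450738
[352.3667 145.9062]
-80 [[355.3242 145.903 ]] [[352.7 141. ]] [[355.4 142.9]] [[358.6 145.1]] [[353.7 109.2]] [[356.7 108.7]] [[360.1 108.1]]
-82 [[352.3667 145.9062]] [[349.9 141. ]] [[352.5 142.9]] [[355.4 145.1]] [[350.9 109.2]] [[353.6 108.7]] [[356.8 108.1]]
-84 [[349.409  145.9094]] [[347.2 141. ]] [[349.5 142.9]] [[352.2 145.1]] [[348.1 109.2]] [[350.5 108.7]] [[353.5 108.1]]
287 95
```

View pics/c6.png

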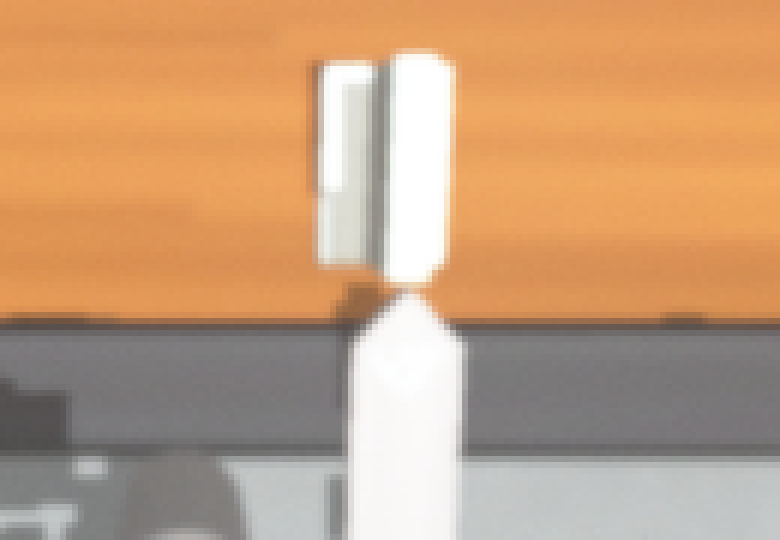

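The pointer tip is at crop (407,290) and the plate strip is centred near (411–420), so they are nearly in line. I'll fit all four views together, relative to the pointer, to get the remaining distance.

```bash
cat > fit.py <<'E'
from h import *
from scipy.optimize import least_squares
np.set_printoptions(precision=2,suppress=True,linewidth=220)
yaw=np.radians(-2.8); u=np.array([np.cos(yaw),np.sin(yaw)]);v=np.array([-u[1],u[0]]);O=np.array([.5885,.0579])
W=lambda x,y,z:np.append(O+x/1000*u+y/1000*v,z/1000)
def cross(p,row,a,b,lev):
    s=p["frame"][row-1:row+2,a:b].astype(float).sum(2).mean(0)/3
    return [round(float(a+i+(lev-s[i])/(s[i+1]-s[i])),2) for i in range(len(s)-1) if (s[i]-lev)*(s[i+1]-lev)<0]
if __name__=="__main__":
    for n,xp,m in(("w2",-20,-82),("w4",-20,-82),("w5",-20,-82),("w6",-80.5,-82)):
        p=dict(np.load(n+".npz")); a=proj(p,W(xp,53,37))[0]; b=proj(p,W(m,75,40))[0]
        ra=int(a[1]); rb=int(b[1])-3
        print(n,"ptr",ra,cross(p,ra,int(a[0])-14,int(a[0])+15,195),"plate",rb,cross(p,rb,int(b[0])-20,int(b[0])+20,208),cross(p,rb,int(b[0])-20,int(b[0])+20,190))
E
python3 fit.py
```

```text
w2 ptr 125 [322.47, 333.34] plate 103 [271.14, 277.59, 278.32, 284.28] [270.66, 284.7]
w4 ptr 148 [337.77, 351.38] plate 121 [270.06, 277.49, 279.64, 286.41] [269.6, 277.77, 279.35, 286.77]
w5 ptr 148 [414.53, 427.89] plate 121 [345.49, 350.28, 354.01, 361.77] [345.21, 351.09, 353.69, 362.23]
w6 ptr 159 [345.06, 363.49] plate 123 [339.94, 346.75, 351.46, 361.67] [339.65, 347.5, 351.2, 362.06]
```

```bash
python3 - <<'E'
from fit import *
D=dict(w2=(125,327.9,103,271.14,277.7,None,284.28),w4=(148,344.58,121,270.06,277.49,None,286.41),w5=(148,421.21,121,354.01,361.77,345.49,None),w6=(159,354.28,123,351.46,361.67,339.94,None))
P={n:dict(np.load(n+".npz")) for n in D}
def X(n,c,r,z):
    q=atz(P[n],c,r,z/1000); return (q[:2]-O)@u*1000
def res(t,w=None):
    xp,zt,hs,hf,zf,xc=t; e=[]
    for n,(ra,cp,rb,L,Rr,fL,fR) in D.items():
        off=X(n,cp,ra,37)-(xc if n=="w6" else -20)
        e+=[X(n,L,rb,zt)-off-xp+hs, X(n,Rr,rb,zt)-off-xp-hs]
        if fL:e.append(X(n,fL,rb,zf)-off-xp+hf)
        if fR:e.append(X(n,fR,rb,zf)-off-xp-hf)
    return np.array(e+[(zt-52)/2,(zf-24)/2])
s=least_squares(res,[-82,52,3,7,24,-80]);J=np.linalg.inv(s.jac.T@s.jac)
print("xp zt hs hf zf xc",s.x);print("res",s.fun,"sd",np.sqrt(np.diag(J)*2*s.cost/8));print("remaining",s.x[5]-s.x[0])
for n in D: print(n,"ptr raw",X(n,D[n][1],D[n][0],37),"strip ctr raw",[X(n,(D[n][3]+D[n][4])/2,D[n][2],z) for z in(52,56)])
E
```

```text
xp zt hs hf zf xc [-82.47  52.46   3.35   7.83  23.98 -81.01]
res [-0.43  0.43  0.29 -0.09 -0.43 -0.18  0.18  0.15  0.09  0.23 -0.25  0.02  0.23 -0.01] sd [0.12 0.55 0.12 0.19 0.67 0.25]
remaining 1.4609829343476832
w2 ptr raw -20.412591532407394 strip ctr raw [np.float64(-82.95421157942063), np.float64(-82.36676302160181)]
w4 ptr raw -20.370644589110107 strip ctr raw [np.float64(-83.16817551036624), np.float64(-82.58649568898663)]
w5 ptr raw -19.218741176956186 strip ctr raw [np.float64(-81.45830521292424), np.float64(-82.01207104115785)]
w6 ptr raw -80.39004670550237 strip ctr raw [np.float64(-81.79672498851608), np.float64(-82.34830414960989)]
```

```bash
python3 -m pendant '[0,-0.003,0,0,0,0,5,0,-0.006,0,0,0,0,5,0,-0.006,0,0,0,0,5,0,-0.006,0,0,0,0,5]'
python3 - <<'E'
from fit import *
p=robot.read_camera("wrist"); s=robot.read_camera("scene"); o=robot.get_obs()
print(o["t"],o["tcp_pos"],o["contact_force"],o["grip_width"])
ra,rb=159,123; c=cross(p,ra,335,375,195); k=cross(p,rb,335,375,208); print(c,k)
X=lambda c,r,z:(atz(p,c,r,z/1000)[:2]-O)@u*1000
print("ptr",X(np.mean(c),ra,37),"strip",X(np.mean(k[-2:]),rb,52.4),"foot",X(k[0],rb,24)+7.83)
for n in("latch_knob",):
  for r in robot.look_for(s,n)[:1]: print(r)
r=robot.look_for(p,"latch_pivot")[:1]; print(r)
f=s["frame"][170:300,270:430,::-1]; cv2.imwrite("pics/s6.png",cv2.resize(f,None,fx=4.5,fy=4.5,interpolation=cv2.INTER_CUBIC))
E
```

```text
t: 11.15
tcp_pos: [0.4822, 0.0633, 0.0538]
eef_rot: [179.8, -0.0, 87.2]
contact_force: [10.7, 1.3, -7.1]
grip_width: 0.144
grip_force: 30.0
11.25 [0.48 0.06 0.05] [11.89  1.06 -7.75] 0.14403303394118436
[345.06, 363.45] [341.95, 348.79, 353.66, 363.67]
ptr -81.82930899784293 strip -81.99475454921982 foot -81.83636719570049
{'centre': [0.5831, -0.0219, 0.0522], 'p': 0.92}
[{'centre': [0.5947, -0.0441, 0.052], 'p': 0.83}]
```

View pics/s6.png

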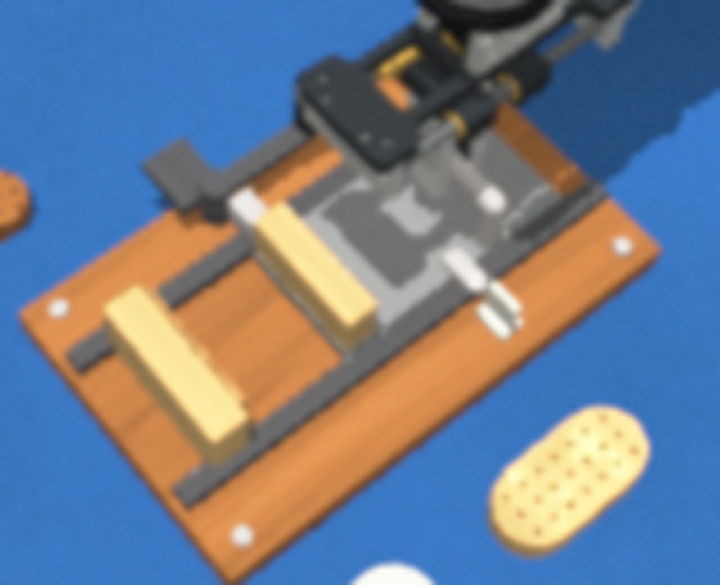

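The scene view shows the carriage pulled back, with the pointer (460,265) meeting the plate (500,305). The lever lies along the slide from (215,200) to (310,140) and the bar is held. Pointer and plate agree within about 0.2 mm, so I'm handing in.

```bash
python3 -c "
from station import robot
print(robot.close_job())"
```

```text
the job is handed in; nothing more can be done
None
```

The latch is swung to its open stop and left there, and the gripper is holding the carriage with its pointer in line with the mark plate (within about 0.2 mm by my measurement); the job is handed in.

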